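# Find the full sharps tub by feel, slide it out and close it

### The job

One of the three closed yellow sharps tubs is full and clearly heavier than the two empty ones: find it by nudging them, and leave the empty ones where they stand (a nudge of 2 or 3 cm does no harm). Slide the full tub, without lifting or tipping it, onto the blue plate until it stands flush against the steel rail, and have the white cover sitting level and fully down on its red collar. Leave the jar, the flask and the tumbler alone.

Things in the scene. Friction and masses are not known exactly. Their poses are not given: they have to be found in the camera images.
- tub_a: one of three identical closed yellow sharps tubs, 110 (its x) x 96 (its y) x 60 mm high, with a red round collar on top (outer radius 40, inner radius 35, 10 mm high, so its upper edge is 70 mm above the origin). Origin: centre of the underside; z up. Empty it weighs about 0.2 kg, full about 0.8 kg; any of the three may be the full one and nothing shows it
- tub_b: one of three identical closed yellow sharps tubs, 110 (its x) x 96 (its y) x 60 mm high, with a red round collar on top (outer radius 40, inner radius 35, 10 mm high, so its upper edge is 70 mm above the origin). Origin: centre of the underside; z up. Empty it weighs about 0.2 kg, full about 0.8 kg; any of the three may be the full one and nothing shows it
- tub_c: one of three identical closed yellow sharps tubs, 110 (its x) x 96 (its y) x 60 mm high, with a red round collar on top (outer radius 40, inner radius 35, 10 mm high, so its upper edge is 70 mm above the origin). Origin: centre of the underside; z up. Empty it weighs about 0.2 kg, full about 0.8 kg; any of the three may be the full one and nothing shows it
- board: fixed white board, 180 (its x) x 420 (its y) x 20 mm high, on which the tubs start in a row along y. Origin: centre of the underside, on the table; its x points from the tubs towards the blue plate
- plate: fixed blue plate, 150 (x) x 420 (y) x 20 mm high, joined flush to the far (+x) edge of the board, with the same axes. Along its far edge stands a steel rail 30 mm high above the plate and 15 mm thick, its inner face at x = +60 mm. Origin: centre of the underside
- cover: loose round white cover, 80 g: a tapered plug 8 mm deep (radius 27 mm at the bottom, 32 at the top), above it a flange of radius 45, 6 mm thick, that rests on the collar, and a red round knob of radius 13, 28 mm high (z = 14 to 42). Origin: centre of the plug's underside, z up; seated it is 62 mm above the tub's origin. Starts on the table, left or right of the board
- jar: bystander: white jar, radius 32, 85 mm high; origin at the centre of its underside
- flask: bystander: steel flask, radius 34, 170 mm high; origin at the centre of its underside
- tumbler: bystander: blue tumbler, radius 38, 120 mm high; origin at the centre of its underside
Things that resemble listed ones, but are neither listed nor needed, are in the scene too. Leave any brown or pink look-alike of the cover alone.

How it is judged:
By the outcome, as a careful person would: the job done as asked, in the order asked, and still so for the second after the job is handed in, with the robot touching nothing.
It also fails if it takes over 72 s, if anything falls off the work surface, if the arm or the gripper's body presses on something with over 40 N, if the wrist force passes 120 N, or if a joint passes its speed limit or range.

### The arm

A 6-joint arm with a two-finger parallel gripper is mounted at the origin on the work surface. World frame = base frame: x ahead of the robot, y to its left, z up, the work surface at z = 0. Lengths are in m, angles in rad, forces in N, time in s.
With the tool pointing down it reaches from about 0.25 to 0.85 m from the base axis. Payload 12.5 kg.
Tool frame: the origin (TCP) lies at the very end of the fingers, on their centre line; the grasp point (between the pads) lies 19 mm behind it; z points along the fingers, y is the direction in which the jaws open and shut (so a half turn about z gives the same grasp; the last joint's range is limited). The gripper opens to 93 mm and grips with 3 to 60 N. Pads are 15 mm wide; open, the fingers measure 128 mm over their backs; the gripper's body (75 mm by 188 mm) begins 65 mm behind the grasp point.
Start: joints at [1.152, 0.351, 1.652, -0, 1.139, -0.085], TCP at [0.18, 0.52, 0.219] pointing down, gripper open.
Joint ranges: [-2.75, 2.75], [-0.79, 2.1], [0.01, 2.65], [-1.57, 4.71], [0.07, 3.14], [-2.87, 2.87]. Speed limits (rad/s): [2.22, 2.22, 2.79, 3.14, 3.14, 3.14].

### API

Orientations are given as a unit quaternion [w, x, y, z].
In Python, from station import manip gives the robot as it stands. Calls block until the motion is done:
- manip.move_to(position, orientation): joint-space move of the TCP to a pose.
- manip.move_straight(position, max_speed=0.15, attitude=None, stop_force=None): straight line of the TCP; attitude=None keeps the orientation; max_speed is the mean speed in m/s. With stop_force (N) it stops when the force on the tool has changed by that much, and returns True; else False.
- manip.set_joints(angles): joint-space move.
- manip.grip(opening): finger opening in m; the grip force is fixed at half the most; returns when the fingers have stopped.
- manip.sleep(seconds).
- manip.ik(position, orientation): joint angles nearest the present ones, or None.
- manip.get_state(): the state.
- manip.camera(name): name is "scene" or "top"; returns the picture (400x640x3 uint8, red, green, blue); there is no depth.
- manip.camera_model(name): a dict with "K" (3x3 intrinsics, pixels), "extrinsics" (4x4, takes a point from world to camera coordinates). Camera axes: x right, y down, z forward; pixel columns grow to the right and rows downward; lengths in m; the calibration is good to about 2 mm. A picture is of the moment at which its call begins. camera_model takes no time and is no camera call.
A pose or a line that the arm cannot do raises manip.IKError and nothing moves.
- manip.close_job(): hands the job in, once; it reports no verdict.
Trained networks look in the newest picture that a camera, given by its name, has taken for a name from the list of things; names that differ only in an ending like _2 or _b are one class to them, and where a whole thing is asked for, a point or a joint stands for the part that bears it (a point fixed in the world has none). Each returns a list of dicts, best first, with "confidence" (0 to 1); they miss things now and then, are a little off and sometimes report something else, mostly with a low value. They report only what shows in the picture. A call takes as long as a camera call. They do not tell look-alikes from the thing itself.
- manip.spot_in(camera, thing): "rect" ([left, top, right, bottom] in pixels, round what is visible of it).
- manip.cut_out(camera, thing): "pixels" (400x640 bool, what is visible of it) and "rect" ([left, top, right, bottom] in pixels, round what is visible of it).
The state is a dict: "t": time; "joints": joint angles; "qd": joint speeds; "joint_torque": joint torques, N m; "eef_pos": TCP position; "orientation": TCP orientation; "force": force on the tool from outside, world axes, zero at the start; "wrist_torque": the same for the moment, N m; "gripper_width": finger opening in m.
Only numpy, scipy, OpenCV 4.12 (cv2) and the standard library are available. Lean on these libraries where they do the work, as an engineer would, in place of code of your own. Each camera call takes 0.05 s, during which the arm holds its last target. There are 200 camera calls.

## Working session

There is one attempt and no reset: what is moved stays moved. The work goes in short steps, each a Python script; the robot and the scene stay as the last script left them, time stands still between calls to the robot, and variables do not carry over. Pictures are saved under pics/ and viewed, about 8 in all and at most 12, crops included, and the job is handed in when it is done.

```bash
ls; mkdir -p pics; python3 - <<'E'
from station import manip
import cv2,numpy as np
s=manip.get_state();print(s)
for n in("scene","top"):
    im=manip.camera(n);cv2.imwrite(f"pics/{n}0.png",im[:,:,::-1])
    m=manip.camera_model(n);print(n,np.round(m["K"],1).tolist(),np.round(m["extrinsics"],3).tolist())
    for th in("tub_a","cover","board","plate","jar","flask","tumbler"):
        for d in manip.spot_in(n,th):print(n,th,round(d["confidence"],2),np.round(d["rect"]).tolist())
print(manip.get_state()["t"])
E
```

```text
pics
{'t': 0.0, 'joints': array([ 1.15238641e+00,  3.51270699e-01,  1.65242851e+00, -1.76712583e-05,
        1.13905007e+00, -8.46201991e-02]), 'qd': array([-0.0009153 ,  0.00037416,  0.00030696, -0.00095643, -0.00055392,
        0.00015116]), 'joint_torque': array([-1.49474668e-04, -4.97325861e+01, -2.85256863e+01,  6.98955869e-02,
        2.57028668e-02, -1.18114590e-04]), 'eef_pos': array([0.18004798, 0.51933967, 0.21808086]), 'orientation': array([-1.36155334e-04,  1.66117481e-01,  9.86105800e-01, -5.62113513e-04]), 'force': array([-0.83260151, -0.17500057,  0.28193694]), 'wrist_torque': array([ 0.00663508, -0.01070334,  0.02895353]), 'gripper_width': 0.09331793504061586}
scene [[514.2, 0.0, 311.3], [0.0, 514.2, 202.4], [0.0, 0.0, 1.0]] [[-0.653, 0.758, -0.004, 0.329], [0.659, 0.565, -0.496, -0.27], [-0.374, -0.326, -0.868, 1.702], [0.0, 0.0, 0.0, 1.0]]
scene tub_a 0.83 [289.0, 181.0, 337.0, 232.0]
scene tub_a 0.67 [332.0, 210.0, 384.0, 255.0]
scene tub_a 0.58 [257.0, 154.0, 306.0, 199.0]
scene cover 0.92 [228.0, 135.0, 257.0, 160.0]
scene cover 0.66 [240.0, 101.0, 267.0, 118.0]

[... 294 characters left out ...]
392.0, 304.0, 422.0, 348.0]
top [[432.4, 0.0, 318.3], [0.0, 432.4, 192.6], [0.0, 0.0, 1.0]] [[-0.017, -1.0, -0.005, -0.028], [-0.992, 0.018, -0.125, 0.488], [0.125, 0.002, -0.992, 1.451], [0.0, 0.0, 0.0, 1.0]]
top tub_a 0.97 [338.0, 181.0, 370.0, 217.0]
top tub_a 0.79 [255.0, 184.0, 284.0, 222.0]
top cover 0.93 [397.0, 192.0, 423.0, 219.0]
top cover 0.92 [436.0, 185.0, 462.0, 210.0]
top cover 0.57 [422.0, 228.0, 448.0, 254.0]
top cover 0.56 [373.0, 241.0, 399.0, 265.0]
top board 0.86 [251.0, 169.0, 377.0, 231.0]
top plate 0.62 [248.0, 130.0, 373.0, 177.0]
top flask 0.71 [417.0, 140.0, 443.0, 164.0]
top tumbler 0.7 [176.0, 145.0, 208.0, 173.0]
top tumbler 0.69 [250.0, 131.0, 368.0, 175.0]
0.8
```

```bash
python3 - <<'E'
import cv2,numpy as np
t=cv2.imread("pics/top0.png");s=cv2.imread("pics/scene0.png")
a=cv2.resize(t[120:275,165:475],(800,400),interpolation=cv2.INTER_CUBIC)
b=cv2.resize(s[95:215,150:310],(800,600),interpolation=cv2.INTER_CUBIC)
cv2.imwrite("pics/a.png",a);cv2.imwrite("pics/b.png",b)
E
```

```text
(no output)
```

View pics/a.png

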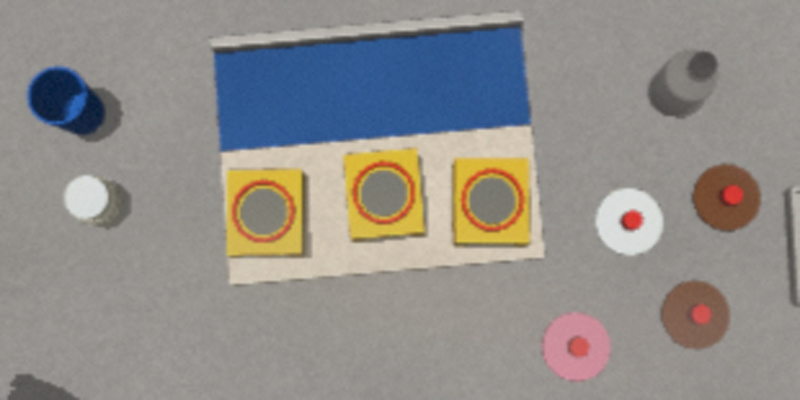

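View pics/scene0.png

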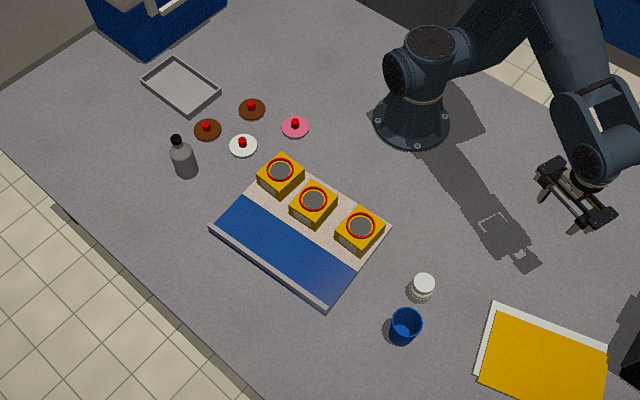

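View pics/b.png

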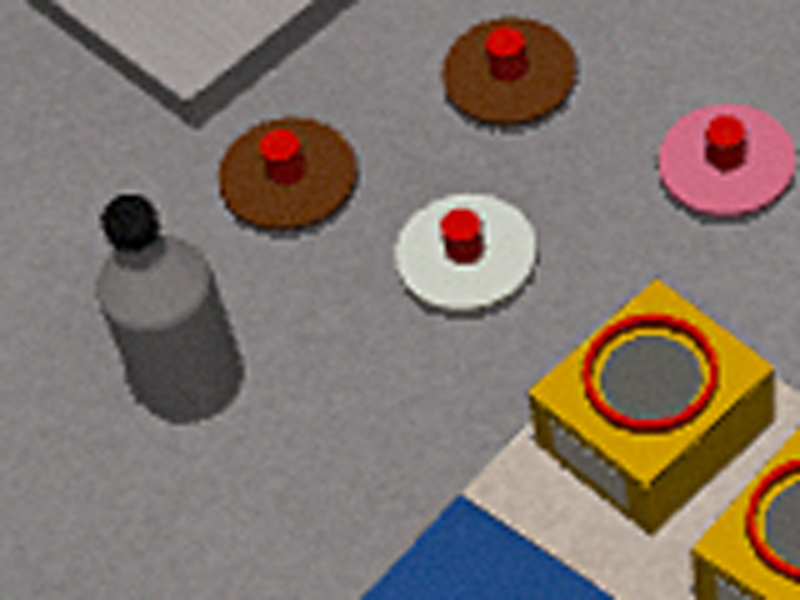

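The white cover is at scene (242,146) and top (409,205). Its look-alikes are brown at scene (207,129) and (252,109), and pink at (295,127), so only the white one fits. The three tubs stand on the board, and the flask, jar and tumbler are clear of the path. Next I measure positions.

```bash
cat > h.py <<'E'
import cv2,numpy as np
from station import manip
M={n:manip.camera_model(n) for n in("scene","top")}
P={n:np.array(M[n]["K"])@np.array(M[n]["extrinsics"])[:3] for n in M}
def tri(us,ut):
    X=cv2.triangulatePoints(P["scene"],P["top"],np.float64(us).reshape(2,1),np.float64(ut).reshape(2,1))[:,0];return X[:3]/X[3]
def plane(n,px,z):  # pixels -> world at height z
    H=np.linalg.inv(np.c_[P[n][:,0],P[n][:,1],P[n][:,2]*z+P[n][:,3]])
    return cv2.perspectiveTransform(np.float64(px).reshape(-1,1,2),H)[:,0]
def proj(n,X):
    q=P[n]@np.r_[X,1];return q[:2]/q[2]
def blobs(m,amin=15):
    k,l,s,c=cv2.connectedComponentsWithStats(m.astype(np.uint8),connectivity=8)
    return sorted([(int(s[i,4]),c[i],l==i) for i in range(1,k) if s[i,4]>=amin],key=lambda b:-b[0])
def hsv(im):return cv2.cvtColor(im,cv2.COLOR_RGB2HSV).astype(int)
def red(im):
    h=hsv(im);return ((h[...,0]<7)|(h[...,0]>172))&(h[...,1]>150)&(h[...,2]>90)
def yellow(im):
    h=hsv(im);return (h[...,0]>18)&(h[...,0]<32)&(h[...,1]>120)&(h[...,2]>60)
def rectfit(n,mask,z):  # centre, sides, angle at height z
    ys,xs=np.nonzero(mask);p=plane(n,np.c_[xs,ys],z)
    return cv2.minAreaRect(p.astype(np.float32)*1000)
def down(psi):  # tool down, jaw (tool y) at world angle psi
    c,s=np.cos(psi),np.sin(psi)
    R=np.array([[s,c,0],[-c,s,0],[0,0,-1.]])  # columns x,y,z
    from scipy.spatial.transform import Rotation
    q=Rotation.from_matrix(R).as_quat();return [q[3],*q[:3]]
E
python3 - <<'E'
from h import *
I={n:cv2.imread(f"pics/{n}0.png")[:,:,::-1].copy() for n in M}
R={}
for n in I:
    R[n]=[]
    for a,c,m in blobs(red(I[n]),8):
        ys,xs=np.nonzero(m)
        if xs.min()<150 or xs.max()>475:continue
        cc=np.array([(xs.min()+xs.max())/2,(ys.min()+ys.max())/2]); 
        if a>30: cc=np.array(cv2.fitEllipse(cv2.convexHull(np.c_[xs,ys].astype(np.int32)))[0])
        R[n].append((a,cc))
for a,c in R["scene"]:
    best=min(((np.linalg.norm(proj("top",X:=tri(c,d))-d)+np.linalg.norm(proj("scene",X)-c),X,b,d) for b,d in R["top"]),key=lambda t:t[0])
    print("red",a,c.round(1),best[2],best[3].round(1),"err",round(best[0],2),best[1].round(4))
y=yellow(I["top"]);y[:,:240]=0;y[:,400:]=0
for a,c,m in blobs(y,100):
    print("yel",a,rectfit("top",m,.08))
h=hsv(I["top"]);b=(h[...,0]>95)&(h[...,0]<125)&(h[...,1]>100);b[:,:240]=0
a,c,m=blobs(b)[0];print("blue",a,rectfit("top",m,.02))
# plate corners by polygon
cnt=max(cv2.findContours(m.astype(np.uint8),0,2)[0],key=cv2.contourArea)
ap=cv2.approxPolyDP(cnt,4,True)[:,0];print(plane("top",ap,.02).round(4).tolist())
hs=hsv(I["scene"]);b=(hs[...,0]>95)&(hs[...,0]<125)&(hs[...,1]>100);b[:190]=0;b[310:]=0;b[:,370:]=0
a,c,m=blobs(b)[0]
cnt=max(cv2.findContours(m.astype(np.uint8),0,2)[0],key=cv2.contourArea)
ap=cv2.approxPolyDP(cnt,4,True)[:,0];print(plane("scene",ap,.02).round(4).tolist())
# white cover flange
for n,box in(("top",(185,225,390,427)),("scene",(130,165,222,262))):
    h=hsv(I[n]);w=(h[...,1]<40)&(h[...,2]>190);z=np.zeros_like(w);z[box[0]:box[1],box[2]:box[3]]=1
    a,c,m=blobs(w&z)[0];ys,xs=np.nonzero(m);e=cv2.fitEllipse(cv2.convexHull(np.c_[xs,ys].astype(np.int32)));print("flange",n,a,e,plane(n,e[0],.014))
for n,th in(("top","jar"),("top","flask"),("scene","jar"),("scene","flask")):pass
E
```

```text
red 118 [360.2 224.8] 35 [409.3 204.9] err 156.98 [ 0.4616 -0.0562  0.1392]
red 109 [312.8 198.3] 25 [436.5 241. ] err 74.79 [ 0.1943 -0.4735 -0.7539]
red 101 [279.6 168.9] 25 [436.5 241. ] err 39.1 [ 0.2661 -0.4729 -0.4226]
red 42 [294.7 120.8] 25 [436.5 241. ] err 47.22 [ 2.728e-01 -3.593e-01 -2.000e-04]
red 42 [205.4 123.4] 64 [448.  195.2] err 0.32 [ 0.4688 -0.4764  0.0441]
red 41 [241.7 139.7] 35 [409.3 204.9] err 0.2 [ 0.4383 -0.3442  0.0422]
red 38 [250.5 103. ] 25 [436.5 241. ] err 0.86 [ 0.3141 -0.4281  0.0426]
yel 493 ((452.68951416015625, 132.07595825195312), (96.90444946289062, 106.30364227294922), 88.99452209472656)
yel 484 ((462.5037536621094, -158.03802490234375), (92.9393310546875, 110.32019805908203), 88.6347427368164)
yel 469 ((474.23931884765625, -20.245258331298828), (110.08255004882812, 95.31776428222656), 4.011460781097412)
blue 4522 ((625.793701171875, -4.6479339599609375), (134.93251037597656, 417.1313171386719), 4.005852699279785)
[[0.7034, -0.208], [0.6786, 0.2032], [0.5541, 0.1994], [0.5748, -0.2144]]
[[0.5738, -0.2178], [0.697, -0.2061], [0.6748, 0.2093], [0.5439, 0.2007]]
flange top 450 ((408.47222900390625, 205.35862731933594), (24.775074005126953, 25.710922241210938), 137.90809631347656) [[ 0.43917795 -0.34687975]]
flange scene 388 ((242.6730499267578, 144.72608947753906), (21.9525203704834, 27.36726951599121), 81.84142303466797) [[ 0.437949   -0.34543106]]
```

```bash
python3 - <<'E'
s=open("h.py").read().replace("[[s,c,0],[-c,s,0],[0,0,-1.]]","[[-s,c,0],[c,s,0],[0,0,-1.]]")
s+='''
U=np.array([np.cos(np.radians(3.8)),np.sin(np.radians(3.8))])  # board x
PSI=np.pi/2+np.radians(3.8); Q=down(PSI)
'''
open("h.py","w").write(s)
E
python3 - <<'E'
from h import *
for sc,c in(((360.2,224.8),(.4527,.1321)),((312.8,198.3),(.4742,-.0202)),((279.6,168.9),(.4625,-.158))):
    print(tri(sc,proj("top",[*c,.08])).round(4), plane("scene",sc,.09))
print("jar,flask,tumbler",plane("scene",[(420,296),(187,170),(402,338)],.0).round(3).tolist())
I={n:cv2.imread(f"pics/{n}0.png")[:,:,::-1].copy() for n in M}
for n in I:  # plate edges, fitted lines
    h=hsv(I[n]);b=(h[...,0]>95)&(h[...,0]<125)&(h[...,1]>100)
    if n=="scene":b[:190]=0;b[310:]=0;b[:,370:]=0
    else:b[:,:240]=0
    m=blobs(b)[0][2];c=max(cv2.findContours(m.astype(np.uint8),0,1)[0],key=cv2.contourArea)[:,0]
    w=plane(n,c,.02)-[.6258,-.0046];V=np.array([-U[1],U[0]])
    x,y=w@U,w@V
    for lo in(-1,1):
        k=(np.sign(x)==lo)&(abs(x)>.055)&(abs(y)<.17);f=np.polyfit(y[k],x[k],1)
        print(n,"edge",lo,"x at 0:",f[1].round(4),"extra yaw deg",np.degrees(-f[0]).round(2))
s=manip.ik([.36,.13,.2],Q);print(s,np.round(Q,3))
E
```

```text
[0.4519 0.1327 0.0822] [[0.45498497 0.13534444]]
[ 0.4735 -0.0202  0.0847] [[ 0.47581023 -0.01808629]]
[ 0.462  -0.1578  0.0868] [[ 0.46356411 -0.15643334]]
jar,flask,tumbler [[0.48, 0.37], [0.615, -0.418], [0.605, 0.4]]
scene edge -1 x at 0: -0.0676 extra yaw deg 0.1
scene edge 1 x at 0: 0.0561 extra yaw deg 0.06
top edge -1 x at 0: -0.0658 extra yaw deg 0.21
top edge 1 x at 0: 0.0654 extra yaw deg 0.21
[ 2.24749801e-01  6.35216996e-02  2.06848787e+00 -4.44089210e-16
  1.00958308e+00 -1.41236904e+00] [ 0.    -0.033  0.999  0.   ]
```

```bash
sed -i 's/radians(3.8)/radians(3.95)/g' h.py; cat >> h.py <<'E'
V=np.array([-U[1],U[0]])
def nudge(c,n=8,step=.005,z=.032):
    c=np.array(c);b=c-U*(.055+.04)
    manip.move_to([*b,.14],Q);manip.move_straight([*b,z],.2);manip.sleep(.15)
    f0=manip.get_state()["force"]
    p=c-U*(.055+.0075+.012);manip.move_straight([*p,z],.1)
    for i in range(n):
        p=p+U*step;manip.move_straight([*p,z],.04)
        s=manip.get_state();f=s["force"]-f0
        print(i,"s",round(float((s["eef_pos"][:2]-c)@U),4),"f",round(float(f[:2]@U),2),"fy",round(float(f[:2]@V),2),"fz",round(float(f[2]),2))
    b=c-U*(.055+.04);manip.move_straight([*b,z],.2);manip.move_straight([*b,.14],.3);print("t",manip.get_state()["t"])
E
python3 - <<'E'
from h import *
manip.grip(.06)
print(manip.get_state()["t"])
nudge([.4527,.1321]);nudge([.4742,-.0202])
E
```

```text
1.5333
0 s -0.0695 f -1.01 fy -0.87 fz -0.13
1 s -0.0643 f -0.19 fy 0.48 fz 0.15
2 s -0.0592 f -0.02 fy 0.36 fz 0.36
3 s -0.0541 f 0.4 fy 0.06 fz 0.4
4 s -0.0491 f 0.17 fy 0.26 fz -0.96
5 s -0.0441 f -0.48 fy -0.44 fz -0.63
6 s -0.0391 f -0.42 fy 0.54 fz -0.07
7 s -0.0341 f -0.74 fy 0.15 fz 0.05
t 7.5083
0 s -0.0695 f -0.21 fy -1.27 fz -1.21
1 s -0.0644 f 0.03 fy -0.13 fz -0.44
2 s -0.0598 f -1.05 fy 1.15 fz -1.36
3 s -0.0546 f -0.98 fy -0.43 fz -1.66
4 s -0.0494 f -0.93 fy 0.12 fz -0.91
5 s -0.0443 f -1.33 fy -0.83 fz -0.72
6 s -0.0393 f -0.76 fy 0.57 fz -1.81
7 s -0.0343 f -1.09 fy -0.55 fz -1.55
t 12.5333
```

```bash
python3 - <<'E'
from h import *
nudge([.4625,-.158],n=2)
c=np.array([.4625,-.158]);z=.032
b=c-U*.095;manip.move_straight([*b,z],.3)
def avg():
    F=[]
    for i in range(6):manip.sleep(.02);F.append(manip.get_state()["force"][:2]@U)
    return np.mean(F).round(2),np.std(F).round(2)
print("f0",avg());p=c-U*(.055+.0075+.003);manip.move_straight([*p,z],.1)
for i in range(4):
    p=p+U*.005;manip.move_straight([*p,z],.06);print(i,avg(),round(float((manip.get_state()["eef_pos"][:2]-c)@U),4))
b=c-U*.095;manip.move_straight([*b,z],.2);manip.move_straight([*b,.14],.3);print("t",manip.get_state()["t"])
E
```

```text
0 s -0.0696 f -0.61 fy 0.22 fz 0.1
1 s -0.0643 f -1.12 fy -0.41 fz -0.5
t 15.7
f0 (np.float64(0.18), np.float64(0.39))
0 (np.float64(-0.01), np.float64(0.46)) -0.0607
1 (np.float64(-0.02), np.float64(0.36)) -0.0554
2 (np.float64(-0.47), np.float64(0.68)) -0.0504
3 (np.float64(-0.06), np.float64(0.55)) -0.0454
t 19.0583
```

```bash
python3 - <<'E'
from h import *
z=.032
def test(name,c,s1,air):
    c=np.array(c);b=c-U*.105
    manip.move_to([*b,.12],Q);manip.move_straight([*b,z],.3);manip.sleep(.1)
    for thr in (1.6,):
        p=c-U*.085;print(name,"air",thr,manip.move_straight([*p,z],.06,stop_force=thr))
    p=c+U*(s1-.003);manip.move_straight([*p,z],.15);manip.sleep(.1)
    for thr in(1.6,2.4):
        p=p+U*.006;r=manip.move_straight([*p,z],.06,stop_force=thr)
        s=manip.get_state();print(name,thr,r,"s",round(float((s["eef_pos"][:2]-c)@U),4),"f",(s["force"][:2]@U).round(2),"goal",round(float((p-c)@U),4))
    manip.move_straight([*(c-U*.095),z],.25);manip.move_straight([*(c-U*.095),.12],.3)
test("C",[.4625,-.158],-.0454,1)
test("B",[.4742,-.0202],-.0343,1)
print(manip.get_state()["t"])
im=manip.camera("top");cv2.imwrite("pics/top1.png",im[:,:,::-1])
y=yellow(im);y[:,:240]=0;y[:,400:]=0
for a,c,m in blobs(y,100):print("yel",a,np.round(rectfit("top",m,.08)[0],1),np.round(rectfit("top",m,.08)[1],1),rectfit("top",m,.08)[2])
E
```

```text
C air 1.6 True
C 1.6 False s -0.0424 f -0.69 goal -0.0424
C 2.4 False s -0.036 f 0.47 goal -0.0364
B air 1.6 True
B 1.6 False s -0.0313 f -0.31 goal -0.0313
B 2.4 False s -0.0254 f -0.97 goal -0.0253
25.4
yel 493 [483.5 138. ] [109.4  98.9] 3.7709243297576904
yel 467 [ 491.5 -152.7] [111.   96.6] 4.336213111877441
yel 426 [512.1 -17.9] [112.8  95.3] 4.00997257232666
```

```bash
python3 - <<'E'
from h import *
F=np.array([manip.get_state()["force"][:2]@U for i in range(10)]);print("noise w/o time",F.round(2),manip.get_state()["t"])
fresh=F.std()>.05
def avg(n=60):
    F=[]
    for i in range(n if fresh else 12):
        if not fresh: manip.sleep(.02)
        F.append(manip.get_state()["force"][:2]@U)
    return round(float(np.mean(F)),3),round(float(np.std(F)),2)
z=.032;c=np.array([.5121,-.0179]);b=c-U*.072
manip.move_straight([*b,.12],.3);manip.move_straight([*b,z],.3);manip.sleep(.15);print("f0",avg())
p=c-U*.0634
for i in range(3):
    p=p+U*.004;manip.move_straight([*p,z],.05);print(avg(),round(float((manip.get_state()["eef_pos"][:2]-c)@U),4),manip.get_state()["t"])
manip.move_straight([*(p-U*.006),z],.1);manip.sleep(.15);print("f0",avg(),manip.get_state()["t"])
E
```

```text
noise w/o time [0.13 0.13 0.13 0.13 0.13 0.13 0.13 0.13 0.13 0.13] 25.45
f0 (0.05, 0.51)
(0.06, 0.51) -0.0592 27.1917
(-2.364, 0.55) -0.0556 27.6417
(-2.188, 0.49) -0.0514 28.0917
f0 (-0.127, 0.38) 28.6917
```

```bash
python3 - <<'E'
from h import *
z=.032;pl=np.array([.6258,-.0046]);c=np.array([.5121,-.0179])
lat=(c-pl)@V
def at(s):return [*(pl+U*s+V*lat),z]
g=.0115-.0634
sx=lambda:round(float((manip.get_state()["eef_pos"][:2]-pl)@U),4)
manip.move_straight(at(g-.012),.09)
print("1",manip.move_straight(at(g+.01),.03,stop_force=8),sx(),"goal",g,manip.get_state()["force"].round(1),manip.get_state()["t"])
manip.move_straight(at(sx()-.012),.1);manip.grip(0.0)
print("2",manip.move_straight(at(g+.012),.03,stop_force=12),sx(),manip.get_state()["force"].round(1))
manip.sleep(.2);print(sx(),manip.get_state()["force"].round(1))
manip.move_straight(at(sx()-.03),.2);manip.move_straight([*at(sx()-.01)[:2],.13],.3)
pc=np.array([.4385,-.345]);b=pl-U*.16+V*lat
print(manip.get_state()["t"])
manip.grip(.05)
manip.move_to([*pc,.12],Q);print(manip.get_state()["t"])
for n in M:
    im=manip.camera(n);cv2.imwrite(f"pics/{n}2.png",im[:,:,::-1])
    if n=="top":
        y=yellow(im);y[:,:240]=0;y[:,400:]=0
        for a,c,m in blobs(y,100):r=rectfit("top",m,.08);print("yel",a,np.round(r[0],1),np.round(r[1],1),r[2])
t=cv2.imread("pics/top2.png");s=cv2.imread("pics/scene2.png")
cv2.imwrite("pics/c.png",np.vstack([cv2.resize(t[120:245,240:450],(672,400),interpolation=2)[:,:],cv2.resize(s[120:320,190:526],(672,400),interpolation=2)])[:, :][::1][0:800])
x=np.hstack([cv2.resize(t[120:270,240:440],(400,300)),cv2.resize(s[130:320,200:400],(400,380))[:300]]) ;cv2.imwrite("pics/c.png",x)
E
```

```text
1 True -0.055 goal -0.0519 [ 0.4 -0.3  0.5] 30.5
2 True -0.0552 [ 0.5  1.  -0.8]
-0.0554 [ 0.3 -0.1  0.1]
33.3167
35.55
yel 487 [483.5 137.9] [109.4  98.7] 3.7709243297576904
yel 483 [ 491.6 -152.6] [110.7  96.5] 4.068589687347412
yel 479 [632.5  -9.4] [117.9  95.6] 4.2730913162231445
```

View pics/c.png

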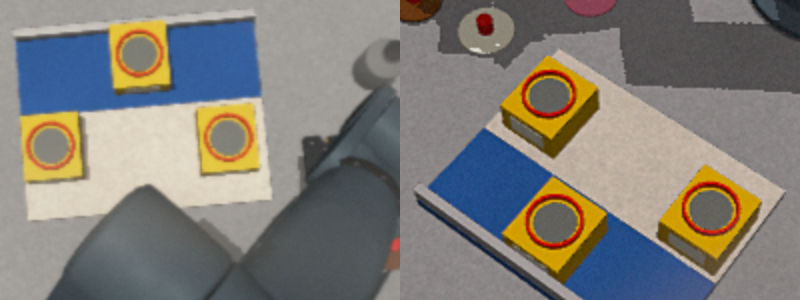

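B was the heavy one (about 2.3 N when pushed, against about 0.3 N for C). The picture shows it standing against the rail, in the top view at about (140,55) in the crop, with A and C still on the board. Next I measure the collar and grasp the cover.

```bash
cat >> h.py <<'E'
def collar(n,im,X):  # collar ellipse centre near the projection of X, from the thin red ring
    u=proj(n,X);h=hsv(im)
    r=((h[...,0]<12)|(h[...,0]>170))&(h[...,1]>140)
    ys,xs=np.nonzero(r);k=np.hypot(xs-u[0],ys-u[1])<(17 if n=="top" else 24)
    hull=cv2.convexHull(np.c_[xs[k],ys[k]].astype(np.int32));e=cv2.fitEllipse(hull);return np.array(e[0]),e[1],int(k.sum())
E
python3 - <<'E'
from h import *
I={n:cv2.imread(f"pics/{n}2.png")[:,:,::-1].copy() for n in M}
e={n:collar(n,I[n],[.635,-.009,.085]) for n in M};print(e)
print("collar",tri(e["scene"][0],e["top"][0]).round(4),[plane(n,e[n][0],.088).round(4).tolist() for n in M])
pc=np.array([.4385,-.345])
manip.move_straight([*pc,.018],.15,stop_force=10);print(manip.get_state()["eef_pos"])
manip.grip(.0);s=manip.get_state();print(s["gripper_width"],s["t"])
manip.move_straight([*pc,.17],.2);s=manip.get_state();print(s["gripper_width"],s["force"].round(2),s["t"])
for n in M: cv2.imwrite(f"pics/{n}3.png",manip.camera(n)[:,:,::-1])
s=cv2.imread("pics/scene3.png");cv2.imwrite("pics/d.png",cv2.resize(s[60:220,150:350],(750,600),interpolation=2))
E
```

```text
{'scene': (array([276.81231689, 239.94366455]), (27.157251358032227, 28.96525764465332), 166), 'top': (array([309.04702759, 146.04701233]), (22.76664924621582, 22.97783088684082), 88)}
collar [ 0.6369 -0.0084  0.0871] [[[0.6371, -0.0078]], [[0.6369, -0.0086]]]
[ 0.43892624 -0.3452536   0.0187076 ]
0.02534231769144199 37.0083
0.0253056199953332 [-0.46  0.31 -0.95] 37.9167
```

View pics/d.png

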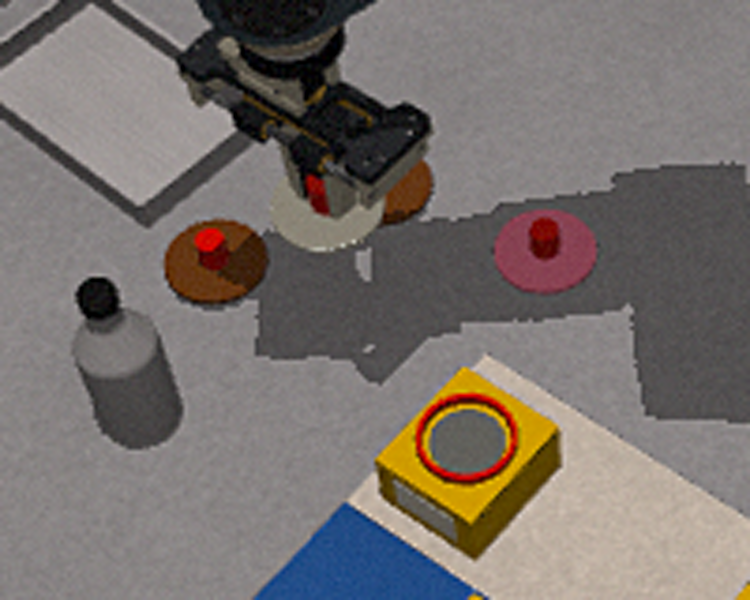

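The cover hangs level from the jaws at about (325,215) in the crop, the knob measures 25.3 mm wide, and the look-alikes are untouched. Next is placing it.

```bash
python3 - <<'E'
from h import *
g=[.637,-.0084]
manip.move_straight([*g,.17],.22);manip.sleep(.2)
manip.move_straight([*g,.112],.1);manip.sleep(.1)
print("stop",manip.move_straight([*g,.0975],.03,stop_force=5),manip.get_state()["eef_pos"].round(4),"expect z .1007")
manip.grip(.05);s=manip.get_state();print(s["eef_pos"].round(4),s["force"].round(2))
manip.move_straight([*g,.2],.2);b=[.42,-.18]
manip.move_straight([*b,.25],.3);print(manip.get_state()["t"])
for n in M: cv2.imwrite(f"pics/{n}4.png",manip.camera(n)[:,:,::-1])
I={n:cv2.imread(f"pics/{n}4.png")[:,:,::-1].copy() for n in M}
r={}
for n in M:
    u=proj(n,[*g,.124]);r[n]=min(blobs(red(I[n]),5),key=lambda b:np.linalg.norm(b[1]-u))[1]
print("knob top approx",tri(r["scene"],r["top"]).round(4),"expect z<=.124")
y=yellow(I["top"]);y[:,:240]=0;y[:,400:]=0
for a,c,m in blobs(y,60):q=rectfit("top",m,.08);print("yel",a,np.round(q[0],1),np.round(q[1],1),q[2])
s=I["scene"][:,:,::-1];t=I["top"][:,:,::-1]
cv2.imwrite("pics/e.png",np.hstack([cv2.resize(s[190:300,215:325],(500,500),interpolation=2),cv2.resize(t[115:180,290:329],(300,500),interpolation=2)]))
E
```

```text
stop True [ 0.637  -0.0084  0.0998] expect z .1007
[ 0.6367 -0.0084  0.0996] [-0.47 -0.03  0.43]
43.7667
knob top approx [ 0.6356 -0.01    0.1207] expect z<=.124
yel 484 [483.5 138.1] [109.4  98.4] 3.7709243297576904
yel 216 [598. -11.] [93.9 54.5] 88.9526138305664
yel 145 [ 519.5 -137.2] [52.7 69.7] 3.794384717941284
yel 124 [672.4  -6.5] [41.1 95.3] 6.363543510437012
```

View pics/e.png

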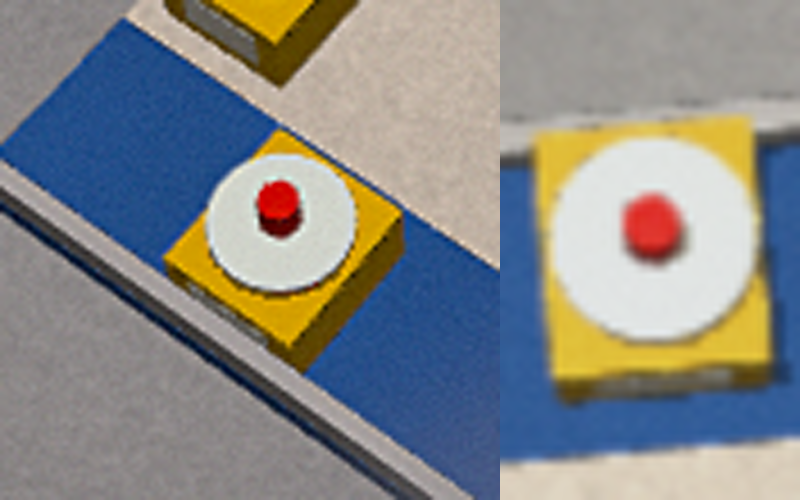

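The cover sits level and centred on the collar, at scene crop (280,222). The tub's far edge touches the rail. I do one last gentle press to confirm the tub is still flush after placing, then look again.

```bash
python3 - <<'E'
from h import *
z=.032;pl=np.array([.6258,-.0046]);lat=(np.array([.5121,-.0179])-pl)@V+.001
def at(s,z=z):return [*(pl+U*s+V*lat),z]
sx=lambda:round(float((manip.get_state()["eef_pos"][:2]-pl)@U),4)
manip.grip(0.)
manip.move_to(at(-.085,.15),Q);manip.move_straight(at(-.085),.2)
manip.move_straight(at(-.061),.1);manip.sleep(.1)
print("press",manip.move_straight(at(-.050),.02,stop_force=10),sx(),"before -.0552")
manip.move_straight(at(-.085),.15);manip.move_straight(at(-.085,.15),.3)
manip.move_straight([.42,-.02,.25],.3);print(manip.get_state()["t"])
for n in M: cv2.imwrite(f"pics/{n}5.png",manip.camera(n)[:,:,::-1])
t=cv2.imread("pics/top5.png");s=cv2.imread("pics/scene5.png")
cv2.imwrite("pics/f.png",np.hstack([cv2.resize(s[120:320,190:440],(500,400),interpolation=2),cv2.resize(t[115:180,290:329],(240,400),interpolation=2)]))
E
```

```text
press True -0.0549 before -.0552
48.9083
```

View pics/f.png

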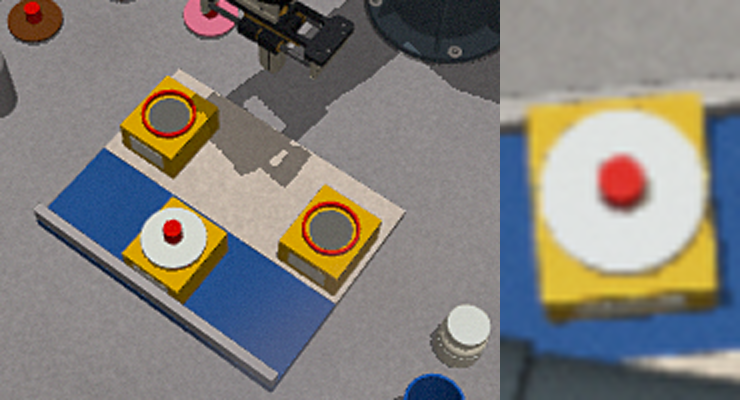

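The cover is seated at scene crop (172,236), the tub stands against the rail, and the bystanders are untouched. The empties moved about 3 cm, right at the limit of what's harmless. There is time to push them part of the way back.

```bash
python3 - <<'E'
from h import *
J={k:{n:cv2.imread(f"pics/{n}{k}.png")[:,:,::-1].copy() for n in M} for k in(0,2)}
for nm,c0,c1 in(("A",[.4527,.1335],[.4835,.138]),("C",[.4625,-.157],[.4916,-.1526])):
    p=[tri(*[collar(n,J[k][n],[*c,.085])[0] for n in("scene","top")]) for k,c in((0,c0),(2,c1))]
    print(nm,p[0].round(4),p[1].round(4),"moved",((p[1]-p[0])*1000).round(1))
    c=p[1][:2];z=.032
    manip.move_to([*(c+U*.085),.15],Q);manip.move_straight([*(c+U*.085),z],.2)
    e=c+U*(.0645-.018)
    print(manip.move_straight([*e,z],.06,stop_force=15))
    manip.move_straight([*(c+U*.085),z],.2);manip.move_straight([*(c+U*.085),.15],.3);print(manip.get_state()["t"])
manip.move_straight([.38,-.2,.25],.3)
for n in M: cv2.imwrite(f"pics/{n}6.png",manip.camera(n)[:,:,::-1])
I={n:cv2.imread(f"pics/{n}6.png")[:,:,::-1].copy() for n in M}
for c in([.466,.138,.085],[.474,-.1535,.085]):
    e={n:collar(n,I[n],c) for n in M};print(tri(e["scene"][0],e["top"][0]).round(4))
print(manip.get_state()["t"])
s=I["scene"][:,:,::-1];cv2.imwrite("pics/g.png",cv2.resize(s[90:360,160:460],(660,594),interpolation=2))
E
```

```text
A [0.4533 0.1346 0.0852] [0.4837 0.1404 0.0843] moved [30.4  5.8 -0.8]
False
52.3917
C [ 0.4626 -0.1583  0.0867] [ 0.4921 -0.1533  0.0873] moved [29.5  5.   0.5]
False
55.9417
[0.4666 0.1392 0.0854]
[ 0.4747 -0.155   0.0863]
56.95
```

View pics/g.png

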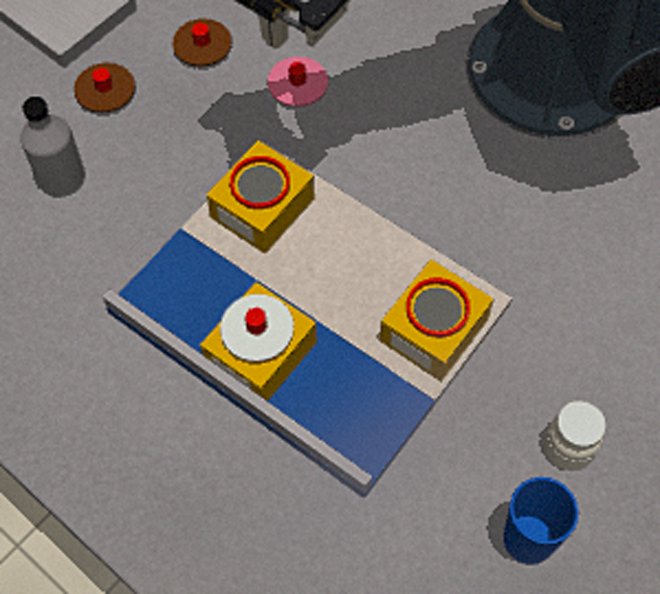

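The picture shows the covered tub against the rail at crop (258,335), the empties about 1.3 cm from where they started, and the bystanders and look-alikes untouched. I'm handing in.

```bash
python3 -c "
from station import manip
manip.close_job();print(manip.get_state()['t'])"
```

```text
the job is handed in; nothing more can be done
the job is handed in; nothing more can be done
```

The full tub (the middle one, B) stands against the steel rail on the blue plate with the white cover seated on its collar. I handed the job in at about 57 s of the 72 s allowed.

- **Finding the full tub:** My first nudge readings were too noisy to decide on, and a stop-force test also triggered in free air, so I discarded it. Averaged readings settled it: B took about 2.3 N to push and C about 0.3 N. A was only measured roughly, at near zero.
- **Flush against the rail:** I pressed B three times, and the fingers stopped at the same place within 0.3 mm each time, the last time after the cover was on. That place was about 3 mm short of my camera estimate, which I put down to bias in that estimate. The pictures show no gap.
- **Cover:** It stopped at tool height 0.0998 m against 0.1007 m expected, so it is fully down. It looks level and centred in both camera views. The knob's top measured 0.121 m against 0.124 m nominal.
- **Empty tubs:** The nudges moved A and C about 3 cm each, so I pushed them part of the way back. They now stand about 1.3 cm from where they started, turned a few degrees.
- **Everything else:** The last picture shows the jar, flask, tumbler and the brown and pink look-alikes undisturbed.

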